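# Trip the copy stand's pawl and let the glass platen down on the print box

### The job

The glass pressing plate of the copy stand is held up by a ratchet pawl on its toothed column. Take the wooden-handled steel rod by its handle, flick its tip up under the pawl's tail to free it, without forcing it or jacking the plate up, and with the rod under the tail let the plate down gently until it rests on the print box. Then lay the rod back down flat on the table, clear of the stand; keep the hand off the stand and leave everything else where it is.

Things in the scene. Friction and masses are not known exactly. Their poses are not given: they have to be found in the camera images.
- rod_center (a point): Release rod, loose, on the table: wooden handle block 80 long x 22 wide x 30 high; a round steel rod 8 in diameter sticks 83 out of the middle of its front end. The point is the centre of the handle (15 above the table); x along the rod to its tip (at x = +123), z up. 110 g. Grip it across the 22 mm; loaded at the tip it tries to turn in the grip, so grip firmly (60 N or more).
- stand: Copy stand, fixed: grey base board 220 (x) x 360 (y) x 18 high; origin under its centre, z up. At x = 0, y = -50 an upright 30 x 30 aluminium column, about 290 high, in a black foot collar; steel rack of 10 mm teeth on its -y face. A grey carriage rides on it, with a glass platen 150 (x) x 130 (y) x 12 over the +y half of the base; its underside starts 63 below the tail's underside.
- under_tail (a point): Point on the table straight below the pawl's tail, 60 out from its pin (x = 0, y = -142 of the stand); axes as the stand. The flat tail, 16 wide (x) and 8 thick, runs level from the pin to y = -157. The column is clamped at a height NOT measured: the tail's underside starts anywhere from 141 to 181 above the table: feel for it from below, or look. Free space under and beyond it.
- under_pin (a point): Point on the table straight below the pin of the steel pawl (x = 0, y = -82 of the stand; pin along x). Lifting the tail end swings the nose out of the rack: at 60 from the pin it takes about 2 to 4 N, the nose comes clear after 11 to 15 mm of lift, and the pawl meets its stop after about 21 mm; more lift raises the load. A weak spring (1 to 1.5 N there) swings it back when let go and it catches the next tooth.
- carriage (a joint): Travel of carriage, platen and pawl, m, counted DOWN: 0 at the start, negative if raised. Freeing the nose raises it 1 to 3 mm; then it sinks some mm until the pawl meets its stop, and the load (0.5 to 0.75 kg, plus or minus 1 N of rubbing) hangs on what lifts the tail and follows it down, at most about 0.15 m/s. The platen meets the print box after 30 to 70 mm: the higher the column, the farther.
- album: Print box, loose, lying on the base board under the platen: grey box of prints 110 x 100 x 30 high, 0.6 kg; origin at the centre of its underside.
- lens: Bystander: black camera lens standing on the table, 74 in diameter, 72 high; origin at the centre of its foot.
- flash: Bystander: black flash unit standing on the table, about 70 x 70 x 130 high; origin at the centre of its foot.
- meter: Bystander: grey light meter lying on the table, 110 x 55 x 28 high; origin at the centre of its underside.
There are look-alikes about, which are no part of the job. Of the things like the part that bears rod_center, leave any that is orange or turquoise; of the rest the smaller one is meant.

How it is judged:
By the outcome, as a careful person would: the job done as asked, in the order asked, and still so for the second after the job is handed in, with the robot touching nothing.
It also fails if it takes over 67 s, if anything falls off the work surface, if the arm or the gripper's body presses on something with over 40 N, if the wrist force passes 120 N, or if a joint passes its speed limit or range.

### The arm

A 6-joint arm with a two-finger parallel gripper is mounted at the origin on the work surface. World frame = base frame: x ahead of the robot, y to its left, z up, the work surface at z = 0. Lengths are in m, angles in rad, forces in N, time in s.
With the tool pointing down it reaches from about 0.225 to 0.875 m from the base axis. Payload 3.4 kg.
Tool frame: the origin (TCP) lies between the finger pads; the fingertips stand 14 mm ahead of it and the grasp point (between the pads) lies 5 mm behind it; z points along the fingers, y is the direction in which the jaws open and shut (so a half turn about z gives the same grasp; the last joint's range is limited). The gripper opens to 85 mm and grips with 20 to 120 N. Pads are 22 mm wide; open, the fingers measure 114 mm over their backs; the gripper's body (76 mm by 85 mm) begins 54 mm behind the grasp point. The pads swing forward as they close: fully open they stand 13 mm farther back than shut.
Start: joints at [1.038, 0.276, 1.505, -0, 1.361, -0.121], TCP at [0.23, 0.527, 0.245] pointing down, gripper open.
Joint ranges: [-2.89, 2.89], [-0.75, 2.08], [0.22, 2.7], [-1.18, 4.32], [0.11, 2.71], [-2.7, 2.7]. Speed limits (rad/s): [2.57, 2.57, 3.14, 3.14, 3.14, 3.14].

### API

Orientations are given as a unit quaternion [w, x, y, z].
In Python, from rig import manip, get_image, job gives the robot as it stands. The module is installed in compiled form; this text tells all that it offers.
- The arm moves only by the tool step_arm, never from a script. Its argument "moves" is one flat list of numbers, 5 for each row, row after row: the shift along the tool's x, y, z as a fraction of full scale, then the turn about the tool's z as a fraction of full scale, then the gripper's target within -1 to 1 (shut at 1, half-way at 0, fully open at -1). In form: [dx, dy, dz, twist, hand, dx, dy, dz, twist, hand, ...]. A call has 1 to 5 rows; each row is the pose to reach, as a shift and turn from the pose commanded when the call began, along the tool's axes at that moment, turning the shorter way round; what a row does not reach only later rows make up. Full scale, the value 1, is 500 mm for a shift and pi rad for a turn. A row lasts 1/10 s, in which the tool goes at most 50 mm and 8.59 degrees, less where a joint would pass 70% of its speed; a pose out of reach is approached as far as the arm can. A call with a number of a shift or a turn outside -1 to 1 is refused whole. A call with a gripper value outside its range is refused whole. The fingers move at their own pace and stop on an object; "force" is the grip in N (left out, the last holds). Time passes only in rows, so rows that repeat a pose let the fingers close. It gives the time, the measured TCP pose, the force and the opening at its end, in the units of the state.
- manip.get_state(): the state, without advancing time (a new reading comes with each control period).
- get_image(name): name is "side" or "top" or "wrist"; returns a dict with "frame" (480x640x3 uint8, blue, green, red), "fx", "fy", "cx", "cy" (pixels), "rvec" (rotation vector, rad) and "tvec" (3), from world to camera coordinates, as OpenCV has them; the wrist camera has in their place "T_tool_cam" (4x4, takes a point from camera to tool coordinates, whose origin is the TCP and whose axes are the flange's). Camera axes: x right, y down, z forward; pixel columns grow to the right and rows downward; lengths in m; the calibration is good to about 2 mm. A picture is of the moment at which its call begins: read the wrist's pose just before it. There is no depth.
- job.sign_off(): hands the job in, once; it reports no verdict.
The state is a dict: "clock": time; "qpos": joint angles; "qd": joint speeds; "effort": joint torques, N m; "position": TCP position; "ee_rot": TCP orientation; "contact_force": force on the tool from outside, world axes, zero at the start; "moment": the same for the moment, N m; "width": finger opening in m.
Only numpy, scipy, OpenCV 4.12 (cv2) and the standard library are available. Lean on these libraries where they do the work, as an engineer would, in place of code of your own. Each camera call takes 0.05 s, during which the arm holds its last target. There are 200 camera calls.

## Working session

There is one attempt and no reset: what is moved stays moved. The work goes in short steps, Python scripts to look and compute and a tool call to move; the robot and the scene stay as the last step left them, time stands still between calls to the robot, and variables do not carry over. Pictures are saved under pics/ and viewed, about 8 in all and at most 12, crops included, and the job is handed in when it is done.

Besides the shell and the picture viewer there is one more tool, called after "Request:" as a command line: name --argument value ..., lists and objects as JSON in quotes. step_arm: Moves the arm, as the interface text tells. Its arguments: {"type":"object","properties":{"moves":{"type":"array","items":{"type":"number","minimum":-1,"maximum":1}},"force":{"type":"number"}},"required":["moves"]}

```bash
mkdir -p pics; cat > h.py <<'E'
import numpy as np, cv2, pickle
from rig import manip, get_image, job
def snap(n,f):
    s=manip.get_state(); d=get_image(n); cv2.imwrite('pics/%s.png'%f,d['frame']); d['s']=s
    pickle.dump(d,open('pics/%s.pkl'%f,'wb')); return d
def ray(f,u,v):
    d=pickle.load(open('pics/%s.pkl'%f,'rb')); p=np.array([(u-d['cx'])/d['fx'],(v-d['cy'])/d['fy'],1])
    R=cv2.Rodrigues(np.array(d['rvec']))[0]; t=np.array(d['tvec']).ravel()
    return -R.T@t, R.T@p
def atz(f,u,v,z):
    o,r=ray(f,u,v); return o+r*(z-o[2])/r[2]
def proj(f,P):
    d=pickle.load(open('pics/%s.pkl'%f,'rb')); K=np.array([[d['fx'],0,d['cx']],[0,d['fy'],d['cy']],[0,0,1.]])
    return cv2.projectPoints(np.array(P,float).reshape(-1,1,3),np.array(d['rvec'],float),np.array(d['tvec'],float),K,None)[0].reshape(-1,2)
E
python3 - <<'E'
from h import *
for n in('side','top'): 
    d=snap(n,n+'0'); print(n,d['fx'],ray(n+'0',320,240))
print(manip.get_state())
E
```

```text
side 481.48873488964364 (array([ 0.38374212, -1.00203327,  1.05002188]), array([ 0.07431118,  0.70118851, -0.70915642]))
top 500.14590328937294 (array([ 0.24744374, -0.01058662,  1.16030195]), array([ 2.03358537e-01,  2.68324443e-04, -9.79228686e-01]))
{'clock': 0.1, 'qpos': array([ 1.03800706e+00,  2.76529428e-01,  1.50604352e+00, -2.01742674e-05,
        1.36067530e+00, -1.20998008e-01]), 'qd': array([-0.00047479, -0.00176821, -0.00212659, -0.0038181 ,  0.00084942,
       -0.0009301 ]), 'effort': array([ 1.66685462e-03, -4.17700052e+01, -2.46403974e+01, -1.32833343e-04,
        5.73242680e-03, -2.49722768e-05]), 'position': array([0.22992045, 0.52653103, 0.24451277]), 'ee_rot': array([-2.56466738e-04,  2.04441814e-01,  9.78878368e-01, -7.87127908e-04]), 'contact_force': array([-0.7984164 , -0.04802259,  0.31070886]), 'moment': array([0.03369647, 0.01669439, 0.01534823]), 'width': 0.0853919473134868}
```

View pics/top0.png

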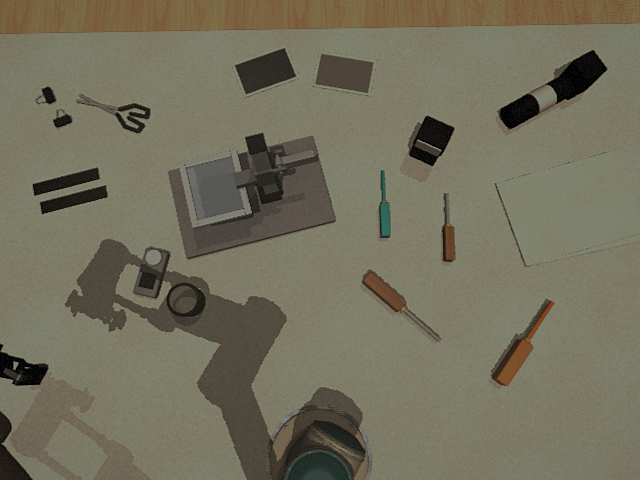

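View pics/side0.png

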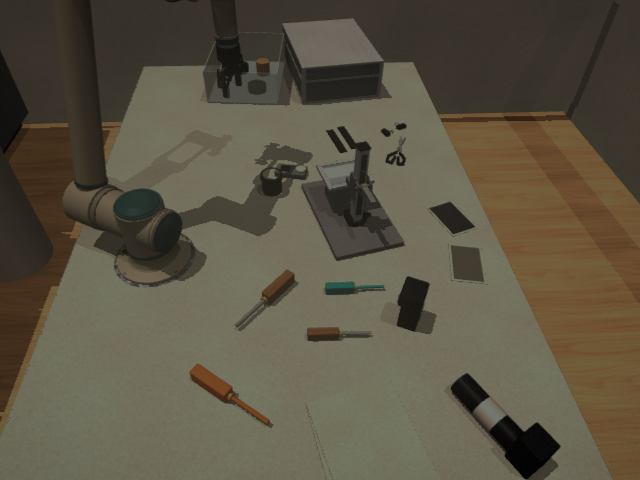

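The brown rods lie at top (448,228) and (400,305). The smaller one, at (448,228), is the one to use. The stand is at top (250,195). The lens (186,300), meter (152,272) and flash (431,140) are well away from both. Next I'll enlarge the views.

```bash
python3 - <<'E'
import cv2, numpy as np
t=cv2.imread('pics/top0.png'); s=cv2.imread('pics/side0.png')
g=lambda x: np.clip(255*(x/255.)**.6,0,255).astype('uint8')
a=cv2.resize(g(t[120:270,160:360]),None,fx=4,fy=4,interpolation=3)
cv2.imwrite('pics/c1.png',a)
b=cv2.resize(g(s[130:270,290:410]),None,fx=4,fy=4,interpolation=3) #480x560
c=cv2.resize(g(t[180:270,425:475]),None,fx=6,fy=6,interpolation=3) #300x540
o=np.zeros((560,780,3),'uint8'); o[:,:480]=b; o[:540,480:]=c; cv2.imwrite('pics/c2.png',o)
E
```

```text
(no output)
```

View pics/c1.png

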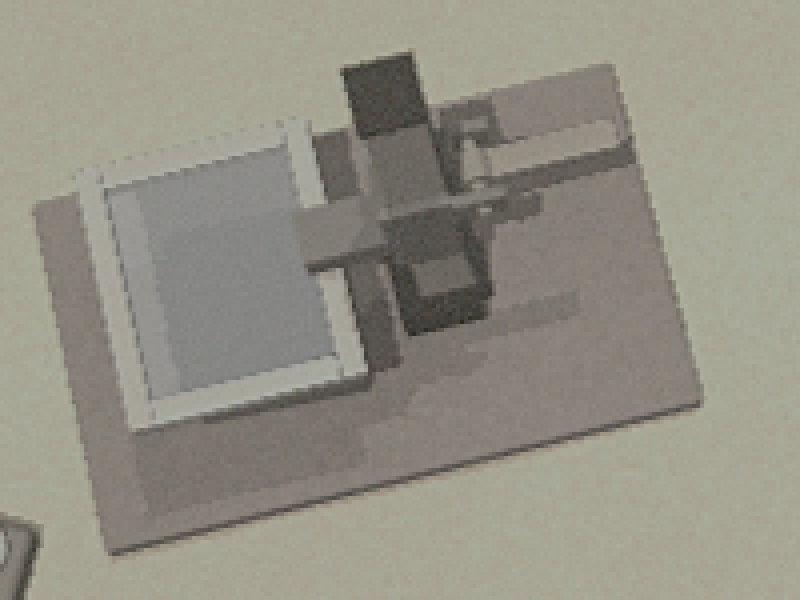

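View pics/c2.png

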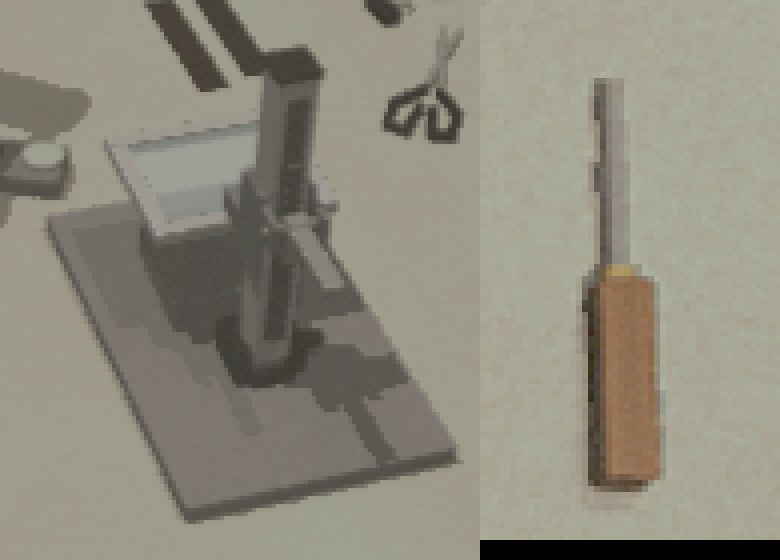

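```bash
cat > m.py <<'E'
from h import *
from scipy.optimize import least_squares
c=[(38,205),(612,65),(702,400),(110,548)]
P=np.array([atz('top0',160+u/4-.4,120+v/4-.4,.018)[:2] for u,v in c]); print(P, [np.linalg.norm(P[i]-P[(i+1)%4]) for i in range(4)])
q=[(48,225),(188,515),(458,450)]
S=np.array([atz('side0',290+u/4-.4,130+v/4-.4,.018)[:2] for u,v in q]); print('side',S)
# model corners: (x,y) order: left-far(+y,+x),( -y,+x),(-y,-x),(+y,-x)
M=np.array([(.11,.18),(.11,-.18),(-.11,-.18),(-.11,.18)])
Ms=np.array([(-.11,.18),(-.11,-.18),(.11,-.18)])
T=lambda p,m:(m@np.array([[np.cos(p[2]),np.sin(p[2])],[-np.sin(p[2]),np.cos(p[2])]]))+p[:2]
A=np.vstack([P,S]);B=np.vstack([M,Ms])
r=least_squares(lambda p:(T(p,B)-A).ravel(),[.6,.1,0]); p=r.x; print('stand',p,'res mm',(r.fun*1e3).round(1))
w=lambda x,y:T(p,np.array([[x,y]]))[0]
print('tail pt',w(0,-.142),'pin',w(0,-.082),'end',w(0,-.157))
# tail end height: top face end centre in both views
for h in(.14,.15,.16,.17,.18,.19,.2):
    Q=[[*w(sx*.008,yy),h] for yy in(-.157,) for sx in(-1,1)]
    print(h,((proj('top0',Q)+.4-[160,120])*4).round().tolist(),((proj('side0',Q)+.4-[290,130])*4).round().tolist())
hb=[atz('top0',425+(u)/6-.4,180+v/6-.4,z) for u,v,z in[((603+654)/2-480,280,.03),((607+658)/2-480,480,.03),(610-480,80,.019),(617-480,265,.019)]]
print(np.round(hb,4)); f=hb[0]-hb[1]; print('len',np.linalg.norm(f),'yaw',np.arctan2(f[1],f[0]),'tip yaw',np.arctan2(*(hb[2]-hb[1])[1::-1]),'centre',(hb[0]+hb[1])/2)
E
python3 m.py
```

```text
[[ 0.66043907  0.3484967 ]
 [ 0.74336902  0.00324925]
 [ 0.53299299 -0.04660752]
 [ 0.4509151   0.29849729]] [np.float64(0.355067854364147), np.float64(0.2162030793351551), np.float64(0.3547310335595457), np.float64(0.21540714019677432)]
side [[ 0.45046756  0.28038479]
 [ 0.53411733 -0.05953524]
 [ 0.74515798 -0.00502808]]
stand [0.59730695 0.14579475 0.24184599] res mm [ 0.6 -1.6  3.8 -5.9  0.6 -8.7 -3.5 -4.3 -3.1 13.8 -0.5  4.2  2.1  2.4]
tail pt [0.63131528 0.0079273 ] pin [0.61694556 0.06618115] end [ 0.63490771 -0.00663616]
0.14 [[633.0, 175.0], [625.0, 148.0]] [[320.0, 339.0], [341.0, 335.0]]
0.15 [[633.0, 169.0], [625.0, 141.0]] [[321.0, 328.0], [342.0, 324.0]]
0.16 [[633.0, 162.0], [625.0, 134.0]] [[323.0, 318.0], [344.0, 313.0]]
0.17 [[632.0, 155.0], [625.0, 127.0]] [[324.0, 307.0], [345.0, 302.0]]
0.18 [[632.0, 148.0], [624.0, 120.0]] [[326.0, 296.0], [347.0, 292.0]]
0.19 [[632.0, 141.0], [624.0, 112.0]] [[327.0, 285.0], [349.0, 281.0]]
0.2 [[632.0, 134.0], [624.0, 105.0]] [[329.0, 274.0], [350.0, 269.0]]
[[ 0.5093 -0.3108  0.03  ]
 [ 0.431  -0.3071  0.03  ]
 [ 0.5931 -0.3117  0.019 ]
 [ 0.5179 -0.3096  0.019 ]]
len 0.07838587940399341 yaw -0.04639807874469811 tip yaw -0.028337620905740046 centre [ 0.47014609 -0.30895371  0.03      ]
```

```bash
cat >> h.py <<'E'
from scipy.spatial.transform import Rotation as Ro
def to(x,y,z,jaw=None):
    """tool-axis moves (full-scale fractions) to world xyz with jaw axis at world angle jaw"""
    s=manip.get_state(); q=s['ee_rot']; R=Ro.from_quat([q[1],q[2],q[3],q[0]]).as_matrix()
    d=R.T@(np.array([x,y,z])-s['position'])/.5
    tw=0
    if jaw is not None:
        c=np.arctan2(R[1,1],R[0,1]); tw=-((jaw-c+np.pi/2)%np.pi-np.pi/2)/np.pi
    print('pos',s['position'].round(4),'F',s['contact_force'].round(2),'M',s['moment'].round(2),'w',round(s['width'],4),'t',round(s['clock'],2),'-> move',d.round(4),'tw',round(tw,4),'dist mm',round(np.linalg.norm(d)*500,1))
E
python3 -c "
from h import *
to(.488,-.3095,.12,np.pi/2-.035)"
```

```text
pos [0.2299 0.5265 0.2445] F [-0.8  -0.05  0.31] M [0.03 0.02 0.02] w 0.0854 t 0.1 -> move [-1.1423 -1.3253  0.251 ] tw -0.1199 dist mm 883.8
```

Request:
step_arm --moves '[-0.32,-0.37,0,0,-1,-0.32,-0.37,0,0,-1,-0.32,-0.37,0,0,-1,-0.32,-0.37,0,0,-1,-0.32,-0.37,0,0,-1]'

```text
clock: 0.6
position: [0.3026, 0.2911, 0.245]
ee_rot: [-0.0, 0.204, 0.979, -0.0]
contact_force: [1.5, 0.2, 1.0]
width: 0.0852
```

Request:
step_arm --moves '[-0.32,-0.37,0,0,-1,-0.32,-0.37,0,0,-1,-0.32,-0.37,0,0,-1,-0.32,-0.37,0,0,-1,-0.32,-0.37,0,0,-1]'

```text
clock: 1.1
position: [0.3753, 0.0576, 0.2453]
ee_rot: [0.0, 0.205, 0.979, -0.0]
contact_force: [0.5, 1.3, -0.8]
width: 0.0853
```

```bash
python3 -c "
from h import *
to(.488,-.3095,.12,np.pi/2-.035)"
```

```text
pos [0.3753 0.0576 0.2453] F [ 0.5   1.26 -0.81] M [ 0.04 -0.06 -0.  ] w 0.0853 t 1.1 -> move [-0.5008 -0.5823  0.2507] tw -0.1201 dist mm 403.9
```

Request:
step_arm --moves '[-0.3,-0.35,0,-0.12,-1,-0.3,-0.35,0,-0.12,-1,-0.3,-0.35,0,-0.12,-1,-0.3,-0.35,0,-0.12,-1,-0.3,-0.35,0,-0.12,-1]'

```text
clock: 1.6
position: [0.4421, -0.1604, 0.2451]
ee_rot: [0.0, 0.018, 1.0, 0.0]
contact_force: [0.7, 0.7, 0.4]
width: 0.0854
```

```bash
python3 -c "
from h import *
to(.488,-.3095,.12,np.pi/2-.035)"
```

```text
pos [ 0.4421 -0.1604  0.2451] F [0.73 0.69 0.41] M [-0.03 -0.01 -0.03] w 0.0854 t 1.6 -> move [-0.1022 -0.2949  0.25  ] tw -0.0 dist mm 199.9
```

Request:
step_arm --moves '[-0.102,-0.295,0.25,0,-1,-0.102,-0.295,0.25,0,-1,-0.102,-0.295,0.25,0,-1,-0.102,-0.295,0.25,0,-1,-0.102,-0.295,0.25,0,-1]'

```text
clock: 2.1
position: [0.4871, -0.3109, 0.1148]
ee_rot: [-0.003, 0.019, 1.0, 0.001]
contact_force: [-1.6, -0.1, -0.9]
width: 0.0856
```

```bash
python3 -c "
from h import *
to(.488,-.3095,.016,np.pi/2-.035)
d=snap('wrist','w1'); T=np.array(d['T_tool_cam']); print(T.round(3),d['fx'],d['cx'])
# where a point on handle grasp is expected to be
for P in ([0,0,.104-.03],[-.022,0,.074],[.058,0,.074],[-.105,0,.089]):
  c=np.linalg.inv(T)@np.r_[np.array(P),1]; print((d['fx']*c[0]/c[2]+d['cx']).round(),(d['fy']*c[1]/c[2]+d['cy']).round())
"
```

```text
pos [ 0.4871 -0.3109  0.1148] F [-1.62 -0.08 -0.91] M [ 0.03 -0.    0.  ] w 0.0856 t 2.1 -> move [-0.0028  0.0023  0.1977] tw -0.001 dist mm 98.9
[[ 0.001 -0.949 -0.315  0.081]
 [ 1.     0.001 -0.    -0.   ]
 [ 0.    -0.315  0.949 -0.128]
 [ 0.     0.     0.     1.   ]] 337.9770011279365 318.39009043675367
319.0 261.0
319.0 292.0
319.0 169.0
318.0 379.0
```

View pics/w1.png

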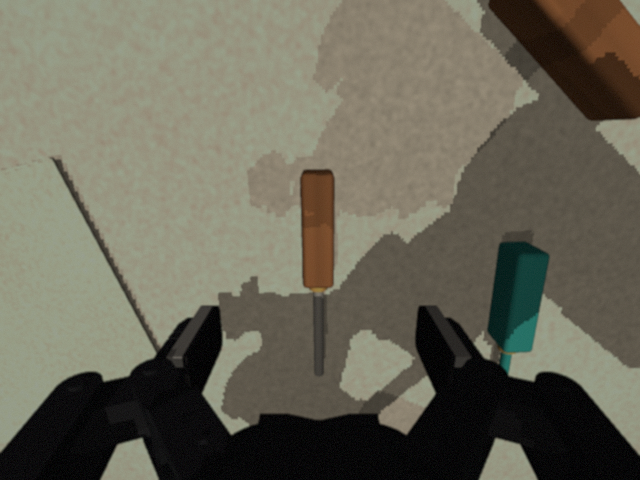

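Request:
step_arm --moves '[0,0,0.09,0,-1,0,0,0.17,0,-1,0,0,0.17,0,-1]'

```text
clock: 2.45
position: [0.4845, -0.304, 0.0318]
ee_rot: [-0.004, 0.017, 1.0, 0.003]
contact_force: [-1.2, 1.1, 0.5]
width: 0.0856
```

```bash
python3 -c "
from h import *
to(.488,-.3095,.016,np.pi/2-.035)"
```

```text
pos [ 0.4845 -0.304   0.0318] F [-1.16  1.15  0.47] M [ 0.05 -0.03 -0.01] w 0.0856 t 2.45 -> move [-0.0076 -0.0111  0.0315] tw 0.0002 dist mm 17.1
```

Request:
step_arm --moves '[0,0,0,0,-1,0,0,0,0,-1]'

```text
clock: 2.65
position: [0.4895, -0.3084, 0.038]
ee_rot: [0.002, 0.017, 1.0, -0.001]
contact_force: [0.1, 0.2, 0.0]
width: 0.0856
```

```bash
python3 -c "
from h import *
to(.488,-.3095,.016,np.pi/2-.035)"
```

```text
pos [ 0.4895 -0.3084  0.038 ] F [0.14 0.21 0.03] M [ 0.03  0.03 -0.02] w 0.0856 t 2.65 -> move [ 0.0031 -0.0023  0.0439] tw 0.0003 dist mm 22.0
```

Request:
step_arm --moves '[0,-0.002,0.02,0,-1,0,-0.002,0.041,0,-1,0,-0.002,0.041,0,-1]' --force 100

```text
clock: 2.95
position: [0.4871, -0.3081, 0.0138]
ee_rot: [-0.001, 0.017, 1.0, 0.001]
contact_force: [-0.5, 0.7, -0.4]
width: 0.0852
```

Request:
step_arm --moves '[0,0,0,0,0.5,0,0,0,0,1,0,0,0,0,1,0,0,0,0,1,0,0,0,0,1]' --force 100

```text
clock: 3.45
position: [0.4883, -0.3091, 0.0154]
ee_rot: [0.0, 0.017, 1.0, -0.0]
contact_force: [1.0, 0.3, -1.3]
width: 0.0202
```

Request:
step_arm --moves '[0,0,0,0,1,0,0,0,0,1]'

```text
clock: 3.65
position: [0.4883, -0.3091, 0.0153]
ee_rot: [0.0, 0.017, 1.0, -0.0]
contact_force: [-0.3, -0.3, 3.9]
width: 0.0204
```

Request:
step_arm --moves '[0,0,-0.05,0,1,0,0,-0.12,0,1,0,0,-0.2,0,1,0,0,-0.2,0,1]'

```text
clock: 4.05
position: [0.4908, -0.3109, 0.1197]
ee_rot: [0.004, 0.017, 1.0, -0.003]
contact_force: [1.3, 0.5, -1.0]
width: 0.0206
```

```bash
python3 -c "
from h import *
for u,v,z in ((425,117,.13),(454,126,.13),(441,150,.13),(412,142,.13),(409,158,0),(432,163,0)): print(atz('top0',u,v,z).round(3))
to(.548,-.010,.12,np.pi/2+.238)"
```

```text
[ 0.734 -0.247  0.13 ]
[ 0.712 -0.309  0.13 ]
[ 0.657 -0.277  0.13 ]
[ 0.676 -0.215  0.13 ]
[ 0.689 -0.231  0.   ]
[ 0.675 -0.287  0.   ]
pos [ 0.4908 -0.3109  0.1197] F [ 1.27  0.53 -1.03] M [-0.05 -0.05 -0.01] w 0.0206 t 4.05 -> move [-0.0935  0.6054 -0.0035] tw -0.0868 dist mm 306.3
```

Request:
step_arm --moves '[0,0.1,0,0,1,0,0.2,0,0,1,0,0.3,0,-0.04,1,0,0.38,0,-0.087,1,0,0.38,0,-0.087,1]'

```text
clock: 4.55
position: [0.4924, -0.1136, 0.1136]
ee_rot: [-0.002, -0.122, 0.993, 0.002]
contact_force: [0.3, 0.1, -1.3]
width: 0.0205
```

Request:
step_arm --moves '[0,0,0,0,1,0,0,0,0,1]'

```text
clock: 4.75
position: [0.4946, -0.1196, 0.1143]
ee_rot: [-0.0, -0.119, 0.993, -0.0]
contact_force: [0.4, -1.1, -1.8]
width: 0.0205
```

```bash
python3 -c "
from h import *
to(.548,-.010,.12,np.pi/2+.238)"
```

```text
pos [ 0.4946 -0.1196  0.1143] F [ 0.45 -1.07 -1.81] M [-0.03  0.    0.03] w 0.0205 t 4.75 -> move [-0.1554  0.1879 -0.0115] tw -0.0001 dist mm 122.0
```

Request:
step_arm --moves '[-0.05,0.06,0,0,1,-0.1,0.12,0,0,1,-0.14,0.17,0,0,1,-0.155,0.188,0,0,1,-0.155,0.188,0,0,1]'

```text
clock: 5.25
position: [0.5484, -0.0094, 0.1144]
ee_rot: [-0.0, -0.119, 0.993, -0.0]
contact_force: [-0.0, -0.1, -1.3]
width: 0.0206
```

Request:
step_arm --moves '[0,0,0,0,1,0,0,0,0,1]'

```text
clock: 5.45
position: [0.547, -0.0108, 0.1146]
ee_rot: [-0.0, -0.118, 0.993, -0.0]
contact_force: [0.1, -1.4, -1.1]
width: 0.0203
```

```bash
python3 -c "
from h import *
a=snap('side','s2');b=snap('top','t2')
g=lambda x: np.clip(255*(x/255.)**.6,0,255).astype('uint8')
o=np.zeros((560,800,3),'uint8')
o[:,:400]=cv2.resize(g(a['frame'][120:260,300:400]),None,fx=4,fy=4,interpolation=3)
o[:,400:]=cv2.resize(g(b['frame'][130:270,220:320]),None,fx=4,fy=4,interpolation=3)
cv2.imwrite('pics/c3.png',o)
to(.548,-.010,.12,np.pi/2+.238)"
```

```text
pos [ 0.5472 -0.0105  0.1148] F [-0.6   0.28 -0.8 ] M [-0.02 -0.    0.03] w 0.0207 t 5.55 -> move [-0.0018  0.0006 -0.0105] tw -0.0004 dist mm 5.3
```

View pics/c3.png

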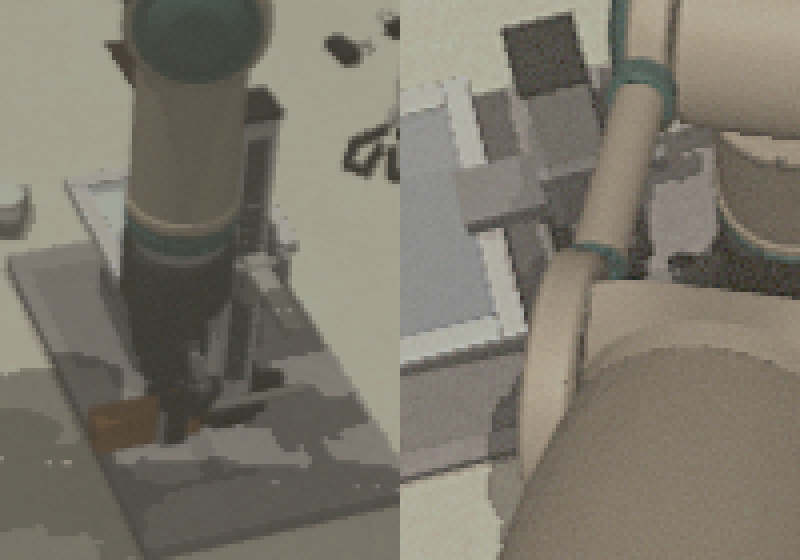

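Request:
step_arm --moves '[0,0,-0.03,0,1,0,0,-0.055,0,1,0,0,-0.07,0,1,0,0,-0.07,0,1]' --force 110

```text
clock: 5.95
position: [0.5486, -0.0096, 0.1513]
ee_rot: [0.002, -0.119, 0.993, -0.0]
contact_force: [-0.5, 0.2, -1.5]
width: 0.0204
```

Request:
step_arm --moves '[0,0,-0.004,0,1,0,0,-0.004,0,1,0,0,-0.004,0,1]'

```text
clock: 6.25
position: [0.5473, -0.0091, 0.1514]
ee_rot: [-0.0, -0.119, 0.993, 0.0]
contact_force: [0.5, 0.4, -0.6]
width: 0.0205
```

Request:
step_arm --moves '[0,0,-0.006,0,1,0,0,-0.006,0,1]'

```text
clock: 6.45
position: [0.5478, -0.0092, 0.1549]
ee_rot: [0.0, -0.119, 0.993, 0.0]
contact_force: [-0.6, 0.1, -1.6]
width: 0.0202
```

Request:
step_arm --moves '[0,0,-0.006,0,1,0,0,-0.006,0,1]'

```text
clock: 6.65
position: [0.548, -0.0093, 0.1582]
ee_rot: [0.0, -0.119, 0.993, -0.0]
contact_force: [-0.2, 0.0, -1.3]
width: 0.0203
```

Request:
step_arm --moves '[0,0,-0.006,0,1,0,0,-0.006,0,1]'

```text
clock: 6.85
position: [0.5479, -0.0093, 0.1612]
ee_rot: [0.0, -0.119, 0.993, -0.0]
contact_force: [0.5, 0.1, -1.1]
width: 0.0203
```

```bash
python3 -c "
from h import *
a=snap('side','s3')
print(proj('s3',[[.649,.0143,.165],[.547,-.0105,.165]]))
to(.548,-.010,.18,np.pi/2+.238)"
```

```text
[[376.89221842 202.04813314]
 [341.9579264  209.19334073]]
pos [ 0.5478 -0.0093  0.1611] F [ 1.25 -0.07 -0.7 ] M [-0.02 -0.03  0.04] w 0.0204 t 6.9 -> move [ 0.     -0.0015 -0.0378] tw 0.0002 dist mm 18.9
```

Request:
step_arm --moves '[0,0,-0.006,0,1,0,0,-0.006,0,1]'

```text
clock: 7.1
position: [0.5479, -0.0093, 0.1642]
ee_rot: [0.0, -0.119, 0.993, -0.0]
contact_force: [-0.3, -0.6, -1.0]
width: 0.0203
```

Request:
step_arm --moves '[0,0,-0.006,0,1,0,0,-0.006,0,1]'

```text
clock: 7.3
position: [0.5479, -0.0093, 0.1672]
ee_rot: [0.0, -0.119, 0.993, -0.0]
contact_force: [-0.2, 0.4, -1.2]
width: 0.0203
```

Request:
step_arm --moves '[0,0,-0.006,0,1,0,0,-0.006,0,1]'

```text
clock: 7.5
position: [0.5479, -0.0093, 0.1702]
ee_rot: [0.0, -0.119, 0.993, -0.0]
contact_force: [-0.7, 0.1, -0.2]
width: 0.0201
```

```bash
python3 -c "
from h import *
to(.548,-.010,.18,np.pi/2+.238)"
```

```text
pos [ 0.5479 -0.0093  0.1702] F [-0.73  0.12 -0.18] M [ 0.01 -0.02  0.01] w 0.0201 t 7.5 -> move [ 0.0001 -0.0015 -0.0195] tw 0.0002 dist mm 9.8
```

Request:
step_arm --moves '[0,0,-0.006,0,1,0,0,-0.006,0,1]'

```text
clock: 7.7
position: [0.5479, -0.0092, 0.1732]
ee_rot: [0.0, -0.119, 0.993, -0.0]
contact_force: [-0.7, 0.4, -0.2]
width: 0.0204
```

```bash
python3 -c "
from h import *
to(.548,-.010,.18,np.pi/2+.238)"
```

```text
pos [ 0.5479 -0.0092  0.1732] F [-0.74  0.38 -0.24] M [-0.02  0.   -0.04] w 0.0204 t 7.7 -> move [ 0.0002 -0.0015 -0.0135] tw 0.0002 dist mm 6.8
```

Request:
step_arm --moves '[0,0,-0.006,0,1,0,0,-0.006,0,1]'

```text
clock: 7.9
position: [0.5476, -0.0093, 0.1757]
ee_rot: [-0.0, -0.119, 0.993, 0.0]
contact_force: [0.9, -0.3, -3.3]
width: 0.02
```

```bash
python3 -c "
from h import *
to(.548,-.010,.18,np.pi/2+.238)"
```

```text
pos [ 0.5476 -0.0093  0.1757] F [ 0.92 -0.35 -3.27] M [-0.04  0.06  0.01] w 0.02 t 7.9 -> move [-0.0005 -0.0016 -0.0085] tw 0.0002 dist mm 4.3
```

Request:
step_arm --moves '[0,0,-0.006,0,1,0,0,-0.006,0,1]'

```text
clock: 8.1
position: [0.5475, -0.0093, 0.1788]
ee_rot: [-0.0, -0.119, 0.993, -0.0]
contact_force: [1.3, -0.5, -2.9]
width: 0.0205
```

Request:
step_arm --moves '[0,0,-0.006,0,1,0,0,-0.006,0,1]'

```text
clock: 8.3
position: [0.5475, -0.0092, 0.182]
ee_rot: [-0.0, -0.119, 0.993, 0.0]
contact_force: [-0.4, -0.4, -3.3]
width: 0.0203
```

```bash
python3 -c "
from h import *
b=snap('side','s4');g=lambda x: np.clip(255*(x/255.)**.6,0,255).astype('uint8')
cv2.imwrite('pics/c4.png',cv2.resize(g(b['frame'][130:240,300:410]),None,fx=5,fy=5,interpolation=3))
to(.548,-.010,.18,np.pi/2+.238)"
```

```text
pos [ 0.5475 -0.0093  0.1819] F [ 1.14 -0.13 -4.18] M [-0.09  0.12 -0.05] w 0.0203 t 8.35 -> move [-0.0005 -0.0017  0.0039] tw 0.0002 dist mm 2.1
```

View pics/c4.png

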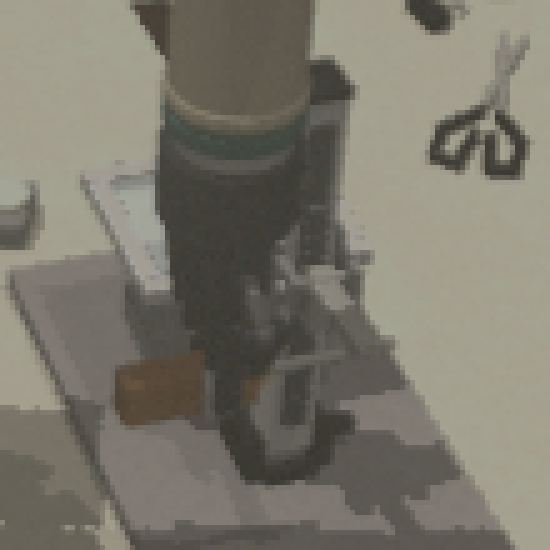

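The picture shows the steel rod running level from crop (270,362) to the tail. The tail runs from (310,275) to about (390,348). I'll check this against projections.

```bash
python3 -c "
from h import *
c,s=np.cos(.238),np.sin(.238);X=np.array([.5475,-.0093,.182]);e=np.array([c,s,0]);n=np.array([s,-c,0])
print('rod 25..105',((proj('s4',[X+e*k for k in(.022,.085,.105)])-[300,130])*5).round())
t=np.array([.6306,.010,0]); h=.179
print('tail end under corners @lift8',((proj('s4',[t+n*.015-e*.008+[0,0,h+.008],t+n*.015+e*.008+[0,0,h+.008],t-n*.05-e*.008+[0,0,h],t-n*.05+e*.008+[0,0,h]])-[300,130])*5).round())
for i in range(6): manip.get_state()
print(manip.get_state()['contact_force'],manip.get_state()['moment'])"
```

```text
rod 25..105 [[250. 364.]
 [355. 342.]
 [388. 336.]]
tail end under corners @lift8 [[354. 356.]
 [381. 350.]
 [309. 295.]
 [335. 290.]]
[ 1.14431676 -0.12748167 -4.17840605] [-0.08975063  0.12446365 -0.04870928]
```

Request:
step_arm --moves '[0,0,-0.006,0,1,0,0,-0.006,0,1]'

```text
clock: 8.55
position: [0.5475, -0.0091, 0.1851]
ee_rot: [-0.0, -0.119, 0.993, 0.0]
contact_force: [-0.4, -0.3, -3.4]
width: 0.0205
```

```bash
python3 -c "
from h import *
to(.548,-.010,.18,np.pi/2+.238)"
```

```text
pos [ 0.5475 -0.0091  0.1851] F [-0.4  -0.27 -3.45] M [-0.1   0.16  0.02] w 0.0205 t 8.55 -> move [-0.0005 -0.002   0.0102] tw 0.0002 dist mm 5.2
```

Request:
step_arm --moves '[0,0,-0.006,0,1,0,0,-0.006,0,1]' --force 120

```text
clock: 8.75
position: [0.5476, -0.0091, 0.1883]
ee_rot: [0.0, -0.119, 0.993, 0.0]
contact_force: [-0.5, -0.1, -2.5]
width: 0.0205
```

```bash
python3 -c "
from h import *
to(.548,-.010,.18,np.pi/2+.238)"
```

```text
pos [ 0.5476 -0.0091  0.1883] F [-0.53 -0.13 -2.51] M [ 0.01  0.15 -0.  ] w 0.0205 t 8.75 -> move [-0.0003 -0.0019  0.0166] tw 0.0002 dist mm 8.4
```

Request:
step_arm --moves '[0,0,-0.005,0,1,0,0,-0.005,0,1]'

```text
clock: 8.95
position: [0.5475, -0.0092, 0.1905]
ee_rot: [-0.0, -0.119, 0.993, -0.0]
contact_force: [0.4, -0.8, -5.5]
width: 0.0198
```

```bash
python3 -c "
from h import *
to(.548,-.010,.18,np.pi/2+.238)"
```

```text
pos [ 0.5475 -0.0092  0.1905] F [ 0.37 -0.82 -5.54] M [-0.03  0.27 -0.03] w 0.0198 t 8.95 -> move [-0.0005 -0.0017  0.021 ] tw 0.0002 dist mm 10.5
```

Request:
step_arm --moves '[0,0,0,0,1,0,0,0,0,1]'

```text
clock: 9.15
position: [0.5475, -0.0092, 0.1899]
ee_rot: [-0.0, -0.119, 0.993, 0.0]
contact_force: [0.6, -0.5, -5.7]
width: 0.02
```

```bash
python3 -c "
from h import *
to(.548,-.010,.18,np.pi/2+.238)
b=snap('side','s5');g=lambda x: np.clip(255*(x/255.)**.6,0,255).astype('uint8')
a=pickle.load(open('pics/s4.pkl','rb'))['frame']
k=lambda f:cv2.resize(g(f[140:230,330:400]),None,fx=5.5,fy=5.5,interpolation=3)
cv2.imwrite('pics/c5.png',np.hstack([k(a),k(b['frame'])]))
to(.548,-.010,.18,np.pi/2+.238)"
```

```text
pos [ 0.5475 -0.0092  0.1899] F [ 0.56 -0.53 -5.68] M [-0.07  0.23  0.03] w 0.02 t 9.15 -> move [-0.0006 -0.0017  0.0199] tw 0.0001 dist mm 10.0
pos [ 0.5475 -0.0092  0.19  ] F [-0.57  0.66 -5.3 ] M [-0.07  0.19  0.04] w 0.0203 t 9.2 -> move [-0.0006 -0.0017  0.0199] tw 0.0001 dist mm 10.0
```

View pics/c5.png

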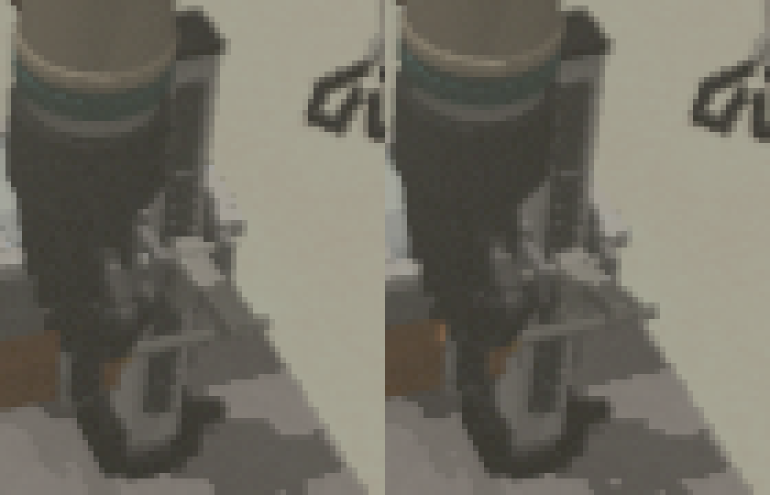

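Request:
step_arm --moves '[0,0,0.004,0,1,0,0,0.01,0,1,0,0,0.017,0,1,0,0,0.024,0,1,0,0,0.03,0,1]'

```text
clock: 9.7
position: [0.5476, -0.0092, 0.1749]
ee_rot: [-0.0, -0.119, 0.993, 0.0]
contact_force: [0.4, -0.1, -3.7]
width: 0.0202
```

Request:
step_arm --moves '[0,0,0.006,0,1,0,0,0.012,0,1,0,0,0.018,0,1,0,0,0.024,0,1,0,0,0.03,0,1]'

```text
clock: 10.2
position: [0.5476, -0.0092, 0.16]
ee_rot: [-0.0, -0.119, 0.993, 0.0]
contact_force: [-0.2, -0.1, -4.5]
width: 0.0203
```

```bash
python3 -c "
from h import *
to(.548,-.010,.14,np.pi/2+.238)"
```

```text
pos [ 0.5476 -0.0092  0.16  ] F [-0.21 -0.08 -4.52] M [-0.03  0.3  -0.04] w 0.0203 t 10.2 -> move [-0.0004 -0.0017  0.0401] tw 0.0002 dist mm 20.1
```

Request:
step_arm --moves '[0,0,0.006,0,1,0,0,0.012,0,1,0,0,0.018,0,1,0,0,0.024,0,1,0,0,0.03,0,1]'

```text
clock: 10.7
position: [0.5476, -0.0092, 0.145]
ee_rot: [-0.0, -0.119, 0.993, 0.0]
contact_force: [0.1, 0.8, -4.9]
width: 0.0199
```

Request:
step_arm --moves '[0,0,0.006,0,1,0,0,0.012,0,1,0,0,0.018,0,1]'

```text
clock: 11.0
position: [0.5476, -0.0092, 0.1361]
ee_rot: [0.0, -0.119, 0.993, 0.0]
contact_force: [0.2, 0.3, -4.7]
width: 0.0207
```

```bash
python3 -c "
from h import *
to(.548,-.010,.12,np.pi/2+.238)"
```

```text
pos [ 0.5476 -0.0092  0.1361] F [ 0.22  0.26 -4.71] M [-0.14  0.28  0.03] w 0.0207 t 11.0 -> move [-0.0003 -0.0017  0.0321] tw 0.0002 dist mm 16.1
```

Still loaded at z = 0.136. I'll lower more slowly from here until the load comes off.

Request:
step_arm --moves '[0,0,0.004,0,1,0,0,0.008,0,1,0,0,0.012,0,1]'

```text
clock: 11.3
position: [0.5478, -0.0093, 0.1303]
ee_rot: [0.0, -0.119, 0.993, -0.0]
contact_force: [-0.1, -1.2, -2.4]
width: 0.0204
```

Request:
step_arm --moves '[0,0,0.004,0,1,0,0,0.008,0,1]'

```text
clock: 11.5
position: [0.5482, -0.0096, 0.1266]
ee_rot: [0.001, -0.119, 0.993, -0.0]
contact_force: [-0.1, -1.9, -1.9]
width: 0.0203
```

Request:
step_arm --moves '[0,0,0.004,0,1,0,0,0.008,0,1]'

```text
clock: 11.7
position: [0.5482, -0.0094, 0.1225]
ee_rot: [0.001, -0.119, 0.993, -0.0]
contact_force: [-0.6, -1.6, -1.4]
width: 0.0205
```

```bash
python3 -c "
from h import *
to(.548,-.010,.12,np.pi/2+.238)"
```

```text
pos [ 0.5482 -0.0094  0.1225] F [-0.57 -1.65 -1.35] M [-0.21 -0.02 -0.04] w 0.0205 t 11.7 -> move [ 0.0007 -0.0011  0.005 ] tw 0.0001 dist mm 2.6
```

```bash
python3 -c "
from h import *
a=snap('side','s6');b=snap('top','t6');g=lambda x: np.clip(255*(x/255.)**.6,0,255).astype('uint8')
k=lambda f:cv2.resize(f,(400,560),interpolation=3)
cv2.imwrite('pics/c6.png',np.hstack([k(g(a['frame'][120:260,305:405])),k(g(b['frame'][130:270,210:310]))]))
to(.548,-.010,.12,np.pi/2+.238)"
```

```text
pos [ 0.5479 -0.0092  0.1222] F [ 0.39 -0.32 -2.09] M [-0.19 -0.01 -0.09] w 0.0201 t 11.8 -> move [ 0.0003 -0.0015  0.0044] tw 0.0001 dist mm 2.3
```

View pics/c6.png

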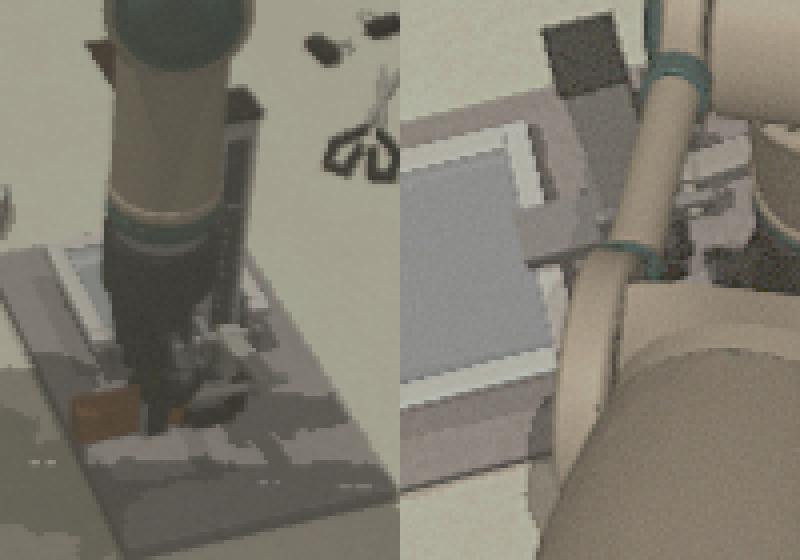

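Request:
step_arm --moves '[0,0,0.006,0,1,0,0,0.012,0,1,0,0,0.018,0,1]'

```text
clock: 12.1
position: [0.5477, -0.009, 0.1132]
ee_rot: [0.0, -0.119, 0.993, 0.0]
contact_force: [0.3, 0.7, -1.2]
width: 0.0202
```

Request:
step_arm --moves '[0,0,0.008,0,1,0,0,0.016,0,1,0,0,0.024,0,1]'

```text
clock: 12.4
position: [0.5476, -0.0092, 0.1009]
ee_rot: [-0.0, -0.119, 0.993, 0.0]
contact_force: [-1.4, -0.1, -0.6]
width: 0.0203
```

Request:
step_arm --moves '[0,0,0.008,0,1,0,0,0.014,0,1,0,0,0.014,0,1]'

```text
clock: 12.7
position: [0.5473, -0.0092, 0.0937]
ee_rot: [-0.001, -0.119, 0.993, 0.0]
contact_force: [-0.1, 0.1, -0.3]
width: 0.0198
```

```bash
python3 -c "
from h import *
to(.548,-.010,.09,np.pi/2+.238)"
```

```text
pos [ 0.5473 -0.0092  0.0937] F [-0.13  0.12 -0.28] M [-0.02  0.02 -0.01] w 0.0198 t 12.7 -> move [-0.001  -0.002   0.0074] tw 0.0002 dist mm 3.9
```

Request:
step_arm --moves '[0.06,0,0,0,1,0.12,0,0,0,1,0.12,0,0,0,1]'

```text
clock: 13.0
position: [0.4844, -0.0233, 0.0938]
ee_rot: [-0.003, -0.119, 0.993, 0.001]
contact_force: [-0.3, -0.8, -0.7]
width: 0.0199
```

```bash
python3 -c "
from h import *
to(.488,-.3095,.1,np.pi/2-.035)"
```

```text
pos [ 0.4844 -0.0233  0.0938] F [-0.26 -0.76 -0.68] M [-0.01  0.01 -0.01] w 0.0199 t 13.0 -> move [ 0.128  -0.558  -0.0128] tw 0.0869 dist mm 286.3
```

Request:
step_arm --moves '[0.02,-0.09,0,0,1,0.04,-0.18,0,0.03,1,0.06,-0.27,0,0.087,1,0.08,-0.35,0,0.087,1,0.09,-0.4,0,0.087,1]'

```text
clock: 13.5
position: [0.4938, -0.232, 0.0947]
ee_rot: [0.001, 0.019, 1.0, -0.001]
contact_force: [0.9, 1.0, -0.7]
width: 0.02
```

Request:
step_arm --moves '[0,0,0,0,1,0,0,0,0,1]'

```text
clock: 13.7
position: [0.4931, -0.2288, 0.0942]
ee_rot: [0.0, 0.018, 1.0, 0.0]
contact_force: [0.1, -0.7, -0.4]
width: 0.02
```

```bash
python3 -c "
from h import *
to(.488,-.3095,.03,np.pi/2-.035)"
```

```text
pos [ 0.4931 -0.2288  0.0942] F [ 0.05 -0.67 -0.41] M [-0.05  0.06 -0.06] w 0.02 t 13.7 -> move [ 0.0043 -0.1618  0.1284] tw -0.0005 dist mm 103.3
```

Request:
step_arm --moves '[0.004,-0.08,0,0,1,0.004,-0.162,0,0,1,0.004,-0.162,0.06,0,1,0.004,-0.162,0.11,0,1,0.004,-0.162,0.11,0,1]'

```text
clock: 14.2
position: [0.4859, -0.3061, 0.0362]
ee_rot: [-0.003, 0.017, 1.0, 0.003]
contact_force: [-0.7, 1.0, -1.1]
width: 0.02
```

Request:
step_arm --moves '[0,0,0,0,1]'

```text
clock: 14.3
position: [0.4882, -0.308, 0.0393]
ee_rot: [-0.0, 0.017, 1.0, 0.001]
contact_force: [-0.4, -0.6, -0.9]
width: 0.0201
```

```bash
python3 -c "
from h import *
b=snap('side','s7');g=lambda x: np.clip(255*(x/255.)**.6,0,255).astype('uint8')
cv2.imwrite('pics/c7.png',cv2.resize(g(b['frame'][270:370,270:410]),None,fx=5,fy=5,interpolation=3))
to(.488,-.3095,.016,np.pi/2-.035)"
```

```text
pos [ 0.4889 -0.3086  0.0402] F [ 0.64 -0.15 -0.49] M [-0.06 -0.01  0.04] w 0.0202 t 14.35 -> move [ 0.0018 -0.0018  0.0483] tw 0.0005 dist mm 24.2
```

View pics/c7.png

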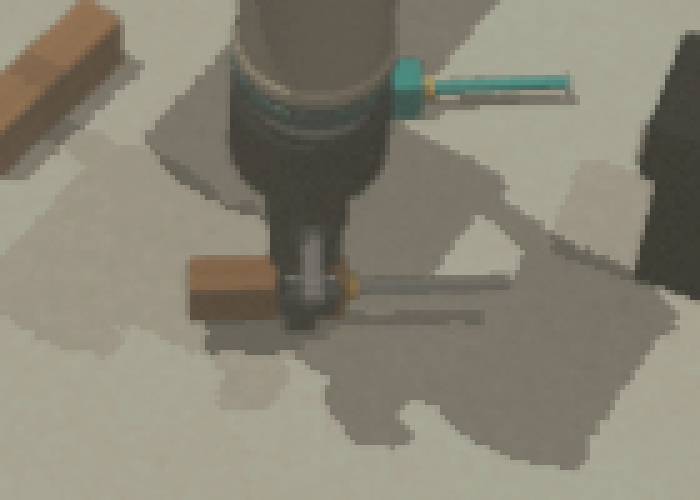

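The rod is held level, with its handle at (190–345,290) and its tip at (510,282). I'll lower it now.

Request:
step_arm --moves '[0,0,0.02,0,1,0,0,0.04,0,1,0,0,0.046,0,1,0,0,0.046,0,1,0,0,0.046,0,1]'

```text
clock: 14.85
position: [0.4881, -0.3093, 0.0162]
ee_rot: [0.0, 0.017, 1.0, 0.0]
contact_force: [0.2, -0.4, -1.3]
width: 0.02
```

Request:
step_arm --moves '[0,0,0.002,0,1,0,0,0.002,0,1]'

```text
clock: 15.05
position: [0.4881, -0.3094, 0.0154]
ee_rot: [0.0, 0.017, 1.0, -0.0]
contact_force: [-0.7, 0.5, -1.6]
width: 0.0202
```

```bash
python3 -c "
from h import *
to(.488,-.3095,.016,np.pi/2-.035)"
```

```text
pos [ 0.4881 -0.3094  0.0154] F [-0.73  0.54 -1.59] M [ 0.01 -0.06  0.03] w 0.0202 t 15.05 -> move [ 0.0003 -0.0003 -0.0013] tw 0.0 dist mm 0.7
```

Request:
step_arm --moves '[0,0,0.001,0,1,0,0,0.001,0,0.3,0,0,0.001,0,-0.2,0,0,0.001,0,-1,0,0,0.001,0,-1]' --force 20

```text
clock: 15.55
position: [0.4881, -0.3092, 0.0147]
ee_rot: [0.0, 0.017, 1.0, 0.0]
contact_force: [0.4, 0.2, 0.4]
width: 0.0723
```

Request:
step_arm --moves '[0,0,0,0,-1,0,0,0,0,-1,0,0,-0.05,0,-1,0,0,-0.1,0,-1,0,0,-0.2,0,-1]'

```text
clock: 16.05
position: [0.486, -0.3076, 0.1127]
ee_rot: [-0.003, 0.017, 1.0, 0.003]
contact_force: [0.8, -1.0, -0.1]
width: 0.0854
```

Request:
step_arm --moves '[0.2,0,-0.1,0,-1,0.2,0,-0.2,0,-1,0.3,0,-0.3,0,-1,0.3,0,-0.3,0,-1,0.3,0,-0.3,0,-1]'

```text
clock: 16.55
position: [0.3367, -0.3047, 0.2688]
ee_rot: [0.002, 0.018, 1.0, -0.003]
contact_force: [0.2, -0.2, -0.3]
width: 0.0852
```

```bash
python3 -c "
from h import *
a=snap('top','t8');b=snap('side','s8');g=lambda x: np.clip(255*(x/255.)**.6,0,255).astype('uint8')
o=np.zeros((560,800,3),'uint8')
o[:300,:400]=cv2.resize(g(a['frame'][120:270,160:360]),(400,300),interpolation=3)
o[:300,400:]=cv2.resize(g(a['frame'][165:270,400:540]),(400,300),interpolation=3)
o[300:,:400]=cv2.resize(g(b['frame'][270:361,280:420]),(400,260),interpolation=3)
o[300:,400:]=cv2.resize(g(b['frame'][140:231,280:420]),(400,260),interpolation=3)
cv2.imwrite('pics/c8.png',o)
to(.488,-.3095,.3,np.pi/2-.035)"
```

```text
pos [ 0.3379 -0.3047  0.2668] F [0.36 0.12 0.05] M [ 0.01 -0.03  0.  ] w 0.0854 t 16.65 -> move [-0.3006  0.0011 -0.0654] tw -0.0005 dist mm 153.8
```

View pics/c8.png

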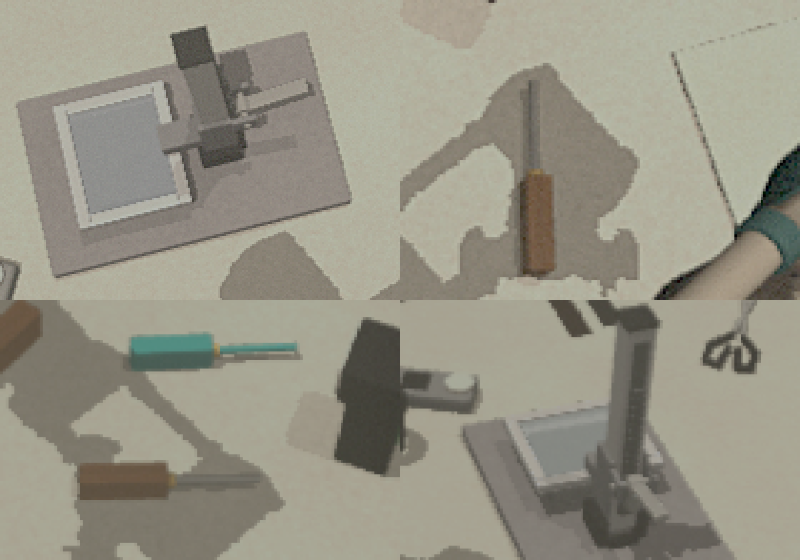

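```bash
python3 -c "
from h import *
print(job.sign_off())"
```

```text
the job is handed in; nothing more can be done
None
```

The plate is down on the print box, the rod is back flat on the table where it came from, and the job is handed in. It took about 17 s of robot time.

- **Releasing the pawl:** I gripped the smaller brown-handled rod by its handle and brought the tip under the tail from the side. I met the tail at a tool height of about 0.175 m. Raising the tool 15 mm freed the nose, and about 4.5 N then hung on the tip. I did not lift any farther.
- **Letting the plate down:** I lowered it at 20–40 mm/s. The tip stayed loaded until the tool reached about 0.132 m. There the load came off while the rod was still holding the tail up, so the plate was on the box and not caught on a tooth.
- **Putting the rod back:** I pulled the rod straight out from under the tail, laid it back at its first place and moved the arm away.

**Last checks:** The final side and top pictures show the plate low over the box and the rod lying flat, clear of the stand. The turquoise rod and the flash look undisturbed. I did not measure the final plate height from the pictures; that it rests on the box comes from the force readings.

**One thing that disagreed:** Just after the plate landed, the wrist read a sideways force of up to 1.9 N and a moment of about 0.2 N m. Both were gone once the rod was below the tail, so I put them down to the tail's slope and spring, but did not confirm it.

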